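# Put the dismantled cooling parts and speaker into their nests

## Task

The parts taken out of the machine under repair lie loose about the bench: put the fan, the long heat sink, the small heat sink and the round loudspeaker each into the grey tray shaped to its outline, right way up and flat on the tray's floor. Set them down, do not drop them, and leave the solder spool and the little jar where they are.

Things in the scene. Friction and masses are not known exactly. Their poses are not given: they have to be found in the camera images.
- fan: Square black cooling fan, loose, lying flat, face up: 60 x 60 mm, 25 mm high, hub and grey blades seen from above; about 90 g. The frame's four sides are flat and can be gripped at any height. Origin: centre of the underside; x and y square to its sides, z up. Either pair of sides may be gripped.
- long_heatsink: Long aluminium heat sink, loose, base down: 100 mm along its x, 34 mm along its y, 25 mm high, with upright fins running along x; about 130 g. Grip it across the 34 mm (along y). Origin: centre of the underside; z up.
- small_heatsink: Small square aluminium heat sink with a grid of upright pins, loose, base down: 36 x 36 mm, 25 mm high; about 70 g. Acts as a solid block when gripped. Origin: centre of the underside; x and y square to its sides, z up.
- speaker: Round loudspeaker in a steel can, loose, pale cone up: 54 mm in diameter, 25 mm high, straight sides; about 110 g. Origin: centre of the underside; z up; its yaw does not matter.
- fan_nest: The fan's nest: the large square grey plastic tray, 84 x 84 mm outside, 76 x 76 mm inside the lip. Lip top 8 mm, tray floor 3 mm above the bench. Fixed. Origin: centre of the underside, at bench height; z up, x and y square to its sides. The fan seats flat on the tray floor with about 8 mm to spare on each side.
- long_nest: The long heat sink's nest: the long rectangular grey plastic tray, 124 mm (along its x) by 58 mm (along its y) outside, 116 x 50 mm inside the lip. Lip top 8 mm, tray floor 3 mm above the bench. Fixed. Origin: centre of the underside, at bench height; z up. The long heat sink lies in it with its x along the tray's x, either way round, with about 8 mm to spare on each side.
- small_nest: The small heat sink's nest: the small square grey plastic tray, 60 x 60 mm outside, 52 x 52 mm inside the lip. Lip top 8 mm, tray floor 3 mm above the bench. Fixed. Origin: centre of the underside, at bench height; z up, x and y square to its sides. About 8 mm to spare on each side.
- round_nest: The loudspeaker's nest: the round grey plastic tray, 78 mm across outside, 70 mm inside the lip. Lip top 8 mm, tray floor 3 mm above the bench. Fixed. Origin: centre of the underside, at bench height; z up. About 8 mm to spare all round.
- solder_spool: Solder spool standing on its flange, loose: white flanges 54 mm in diameter, 36 mm high, metallic winding. Not part of the job; leave it where it is. Origin: centre of the underside.
- flux_jar: Little white jar with a black cap, loose, 26 mm in diameter, 30 mm high. Not part of the job; leave it where it is. Origin: centre of the underside.
Mind the look-alikes: they are no part of the job. What is shaped like the long_heatsink but black or turquoise is not meant.

How it is judged:
By the outcome, as a careful person would: the job done as asked, in the order asked, and still so for the second after the job is handed in, with the robot touching nothing.
It also fails if it takes over 93 s, if anything falls off the work surface, if the arm or the gripper's body presses on something with over 40 N, if the wrist force passes 120 N, or if a joint passes its speed limit or range.

## Robot

A 6-joint arm with a two-finger parallel gripper is mounted at the origin on the work surface. World frame = base frame: x ahead of the robot, y to its left, z up, the work surface at z = 0. Lengths are in m, angles in rad, forces in N, time in s.
With the tool pointing down it reaches from about 0.3 to 1 m from the base axis. Payload 5.1 kg.
Tool frame: the origin (TCP) lies on the centre line of the jaws, within the pads' length; the fingertips stand 25 mm ahead of it and the grasp point (between the pads) lies 6 mm ahead of it; z points along the fingers, y is the line along which they close (so a half turn about z gives the same grasp; the last joint's range is limited). The gripper opens to 95 mm and grips with 3 to 60 N. Pads are 20 mm wide; open, the fingers measure 119 mm over their backs; the gripper's body (75 mm by 180 mm) begins 59 mm behind the grasp point.
Start: joints at [-1.333, 0.124, 1.65, -0, 1.367, -0.083], TCP at [0.205, -0.617, 0.24] pointing down, gripper open.
Joint ranges: [-2.61, 2.61], [-1.02, 2.33], [0.03, 2.71], [-1.35, 4.49], [0.32, 2.68], [-2.91, 2.91]. Speed limits (rad/s): [2.57, 2.57, 3.14, 3.14, 3.14, 3.14].

## Interface

Orientations are given as a unit quaternion [w, x, y, z].
In Python, from bench import r gives the robot as it stands.
- The arm moves only by the tool arm_command, never from a script. Its argument "series" is a list of rows, each an object with "translation": the shift along the tool's x, y, z in units of 40 mm (1.0 is 40 mm), a list of three; "spin": the turn about the tool's z in units of 5 degrees (1.0 is 5 degrees). A call has 1 to 12 rows; each row shifts and turns the commanded pose from where the row before left it, along the tool's axes as they then stand; what a row does not reach is not made up. A row lasts 1/12 s, in which the tool goes at most 41.7 mm and 7.16 degrees, less where a joint would pass 70% of its speed; a pose out of reach is approached as far as the arm can. A call is refused whole if a number of a shift passes 1 or a number of a turn 1, either way. A call with a gripper value outside its range is refused whole. "grip" is the opening, from 0 (shut) to 1 (fully open), set as the call begins (left out, the last holds). The fingers move at their own pace and stop on an object; the grip force is fixed at half the most. Time passes only in rows, so rows that do not move let the fingers close. It gives the time, the measured TCP pose, the force, the opening and the grip force at its end, in the units of the state.
- r.read_state(): the state, without advancing time (a new reading comes with each control period).
- r.camera(name): name is "scene" or "top" or "wrist"; returns the picture (480x640x3 uint8, blue, green, red); there is no depth.
- r.get_calibration(name): a dict with "camera_matrix" (3x3 intrinsics, pixels), "k1" (the pictures are not rectified: a ray, as slopes to the right and down, at radius r is drawn at 1 + k1 r^2 times it, then the intrinsics apply), "world_from_camera" (4x4, takes a point from camera to world coordinates). Camera axes: x right, y down, z forward; pixel columns grow to the right and rows downward; lengths in m; the calibration is good to about 2 mm. A picture is of the moment at which its call begins: read the wrist's pose just before it. get_calibration takes no time and is no camera call; for the wrist camera it gives the pose at the moment of the call.
- r.job_done(): hands the job in; it is judged then, once.
The state is a dict: "t": time; "joint_positions": joint angles; "joint_vel": joint speeds; "joint_efforts": joint torques, N m; "tcp_pos": TCP position; "eef_rot": TCP orientation; "force": force on the tool from outside, world axes, zero at the start; "torque": the same for the moment, N m; "grip_width": opening from 0.0 (shut) to 1.0 (fully open); "finger_force": force on a finger pad.
Only numpy, scipy, OpenCV 4.12 (cv2) and the standard library are available. Lean on these libraries where they do the work, as an engineer would, in place of code of your own. Each camera call takes 0.05 s, during which the arm holds its last target. There are 200 camera calls.

## Working session

There is one attempt and no reset: what is moved stays moved. The work goes in short steps, Python scripts to look and compute and a tool call to move; the robot and the scene stay as the last step left them, time stands still between calls to the robot, and variables do not carry over. Pictures are saved under pics/ and viewed, at most 14 in all, crops included, and the job is handed in when it is done.

Besides the shell and the picture viewer there is one more tool, called after ">>>" as a command line: name --argument value ..., lists and objects as JSON in quotes. arm_command: Moves the arm, as the interface text tells. Its arguments: {"type":"object","properties":{"series":{"type":"array"},"grip":{"type":"number"}},"required":["series"]}

```bash
mkdir -p pics; ls; python3 - <<'E'
from bench import r
import cv2
for n in("top","scene"):
    cv2.imwrite(f"pics/{n}0.png",r.camera(n)); c=r.get_calibration(n); print(n,c)
s=r.read_state();print(s)
E
```

```text
pics
top {'camera_matrix': array([[575.62261648,   0.        , 327.77967754],
       [  0.        , 575.62261648, 239.15988675],
       [  0.        ,   0.        ,   1.        ]]), 'k1': 0.009722861764462194, 'world_from_camera': array([[-0.02037212, -0.99576763,  0.08962039,  0.3504583 ],
       [-0.99975444,  0.01950753, -0.01051267,  0.00570827],
       [ 0.0087199 , -0.08981254, -0.99592051,  1.47387051],
       [ 0.        ,  0.        ,  0.        ,  1.        ]])}
scene {'camera_matrix': array([[476.57362459,   0.        , 327.38050554],
       [  0.        , 476.57362459, 240.57786979],
       [  0.        ,   0.        ,   1.        ]]), 'k1': 0.02763415677277649, 'world_from_camera': array([[-0.77539909,  0.54724303, -0.31508937,  0.81623597],
       [ 0.63144963,  0.66779788, -0.39410323,  0.40271459],
       [-0.00525423, -0.50455035, -0.86336628,  0.91839384],
       [ 0.        ,  0.        ,  0.        ,  1.        ]])}
{'t': 0.1, 'joint_positions': array([-1.33261002e+00,  1.24439464e-01,  1.65151118e+00, -1.85864726e-06,
        1.36751370e+00, -8.26057590e-02]), 'joint_vel': array([ 0.00183423,  0.00018084, -0.00349525,  0.00218215,  0.00171393,
       -0.00079622]), 'joint_efforts': array([ 4.38830830e-04, -4.18881261e+01, -3.61097181e+01,  7.76812993e-02,
        4.61980957e-02, -7.50056665e-05]), 'tcp_pos': array([ 0.20480031, -0.61633658,  0.23852573]), 'eef_rot': array([-9.32945771e-04,  9.87163649e-01,  1.59709283e-01, -7.36336233e-05]), 'force': array([ 0.15742215,  0.3295998 , -0.17748902]), 'torque': array([ 0.01079105, -0.02868291,  0.00858172]), 'finger_force': 0.0, 'grip_width': 1.0011137164003858}
```

View pics/top0.png

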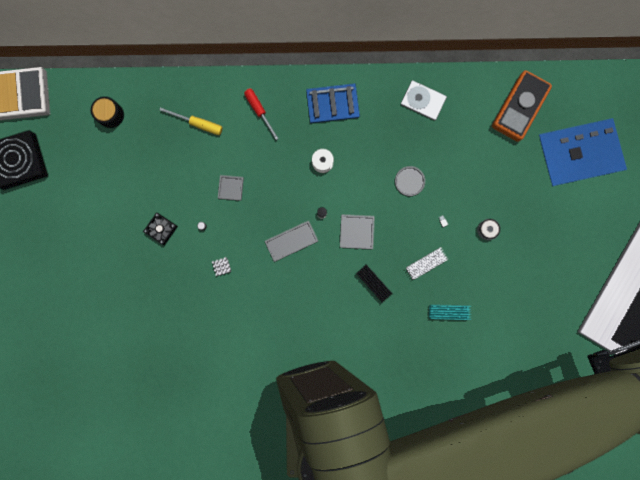

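View pics/scene0.png

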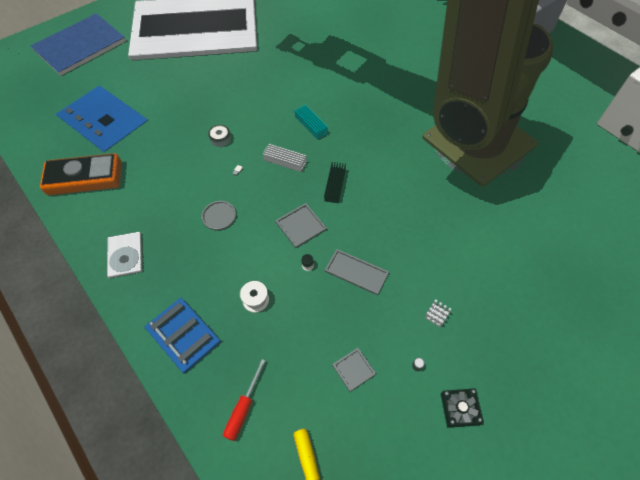

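The top view gives these candidates:
- **Long sink:** silver (427,263). Look-alikes are black (374,284) and turquoise (449,312).
- **Speaker:** (488,230). It could be confused with the spool (322,161) or the round tray (409,181).
- **Fan:** (160,229). It could be confused with the black round-grille box (18,158).
- **Small sink:** (221,267). The white jars and bits are at (201,226), (443,221) and (321,214).

Next is one close composite crop to check the choices, plus the measurements.

```bash
cat > h.py <<'E'
import numpy as np, cv2
from bench import r
def ray(c,uv):
    K=c["camera_matrix"];T=c["world_from_camera"]
    d=(np.array(uv,float)-K[:2,2])/[K[0,0],K[1,1]]; p=d.copy()
    for _ in range(8): p=d/(1+c["k1"]*(p@p))
    return T[:3,3],T[:3,:3]@np.r_[p,1]
def onplane(c,uv,z):
    o,d=ray(c,uv); return o+d*(z-o[2])/d[2]
def tri(c1,u1,c2,u2):
    o1,d1=ray(c1,u1);o2,d2=ray(c2,u2)
    s=np.linalg.lstsq(np.c_[d1,-d2],o2-o1,rcond=None)[0]
    a,b=o1+s[0]*d1,o2+s[1]*d2
    return (a+b)/2,np.linalg.norm(a-b)
def blobs(im,amin=20):
    """contours of what is not bench green"""
    h=cv2.cvtColor(im,cv2.COLOR_BGR2HSV)
    g=cv2.inRange(h,(68,90,40),(84,255,255))
    cs,_=cv2.findContours(255-g,cv2.RETR_EXTERNAL,cv2.CHAIN_APPROX_NONE)
    return [c for c in cs if cv2.contourArea(c)>amin]
def at(bs,uv):
    return max(bs,key=lambda c:cv2.pointPolygonTest(c,tuple(map(float,uv)),True))
def rect(c,cal,z):
    """outline cast to plane z: centre, sides mm, yaw deg of long side"""
    w=np.array([onplane(cal,p[0],z)[:2] for p in c],np.float32)
    (x,y),(a,b),t=cv2.minAreaRect(w*1000)
    if a<b:a,b,t=b,a,t+90
    return np.round([x,y,a,b,(t+90)%180-90],1)
E
python3 - <<'E'
from h import *
T=cv2.imread("pics/top0.png");S=cv2.imread("pics/scene0.png")
ct,cs=r.get_calibration("top"),r.get_calibration("scene")
print(cv2.cvtColor(T,cv2.COLOR_BGR2HSV)[[250,200,300],[300,270,200]])
bt,bs=blobs(T),blobs(S)
P=dict(fan=((160,229),(462,407),.025),long=((427,263),(285,157),.025),small=((221,267),(438,314),.025),spk=((488,230),(220,133),.025),
 fann=((357,232),(301,225),.008),longn=((291,241),(356,271),.008),smalln=((230,188),(354,369),.008),roundn=((409,181),(219,215),.008),spool=((322,161),(254,295),.036),jar=((321,214),(307,262),.03))
for n,(a,b,z) in P.items():
    A,B=at(bt,a),at(bs,b)
    ra,rb=cv2.minAreaRect(A),cv2.minAreaRect(B)
    p,e=tri(ct,ra[0],cs,rb[0])
    print(n,"top",np.round(ra[0]),"rect",rect(A,ct,z),"tri mm",np.round(p*1000,1),round(e*1000,1))
L=[(T,P[n][0]) for n in("fan","long","small","spk","spool")]+[(S,P[n][1]) for n in("fan","long","small","spk","spool")]
t=[cv2.resize(im[v-25:v+25,u-25:u+25],(160,160),interpolation=cv2.INTER_CUBIC) for im,(u,v) in L]
cv2.imwrite("pics/cand.png",np.vstack([np.hstack(t[:5]),np.hstack(t[5:])]))
print(r.get_calibration("wrist"))
E
```

```text
[[ 74 109  82]
 [ 76 119 107]
 [ 75 116 108]]
fan top [160. 229.] rect [515.9 413.9  65.   60.4  55.4] tri mm [517.1 416.6  15.7] 0.2
long top [427. 263.] rect [ 415.5 -257.8  107.6   40.   -61.1] tri mm [ 416.7 -260.8   11.6] 1.9
small top [221. 266.] rect [417.9 260.1  43.   42.  -75.8] tri mm [419.1 261.7  11.3] 2.1
spk top [488. 230.] rect [ 497.5 -416.3   56.3   53.5   88.9] tri mm [ 500.4 -421.6   10.8] 3.7
fann top [357. 231.] rect [501.1 -84.6  88.2  88.   -4. ] tri mm [502.1 -85.4   4. ] 1.7
longn top [291. 241.] rect [480.9  84.2 127.6  62.5 -65.8] tri mm [481.8  83.8   3.5] 2.0
smalln top [230. 187.] rect [621.5 238.6  63.8  63.5  -6.3] tri mm [622.7 238.7   4.1] 1.7
roundn top [410. 181.] rect [ 629.1 -225.2   78.5   77.8   -1.1] tri mm [ 631.4 -227.1    2.9] 3.5
spool top [322. 160.] rect [680.7   1.1  64.5  55.9  -1.1] tri mm [6.858e+02 1.000e-01 1.850e+01] 2.9
jar top [322. 212.] rect [548.4   5.   28.   22.8  -1.1] tri mm [551.8   4.3  10.6] 2.0
{'camera_matrix': array([[356.52465132,   0.        , 320.96094877],
       [  0.        , 356.52465132, 240.4424032 ],
       [  0.        ,   0.        ,   1.        ]]), 'k1': -0.014066506888012321, 'world_from_camera': array([[ 0.3165179 , -0.92150755, -0.2250339 ,  0.26800702],
       [-0.94858342, -0.30808975, -0.07259617, -0.59565   ],
       [-0.00243272,  0.23644142, -0.9716427 ,  0.38366829],
       [ 0.        ,  0.        ,  0.        ,  1.        ]])}
```

View pics/cand.png

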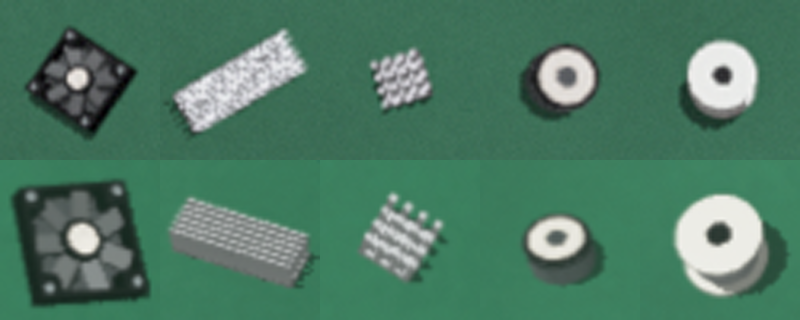

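The crops settle it. The fan has hub and blades, the long sink is silver with fins along its length, the small sink has a pin grid, and the speaker is a dark can with a pale cone. The spool has white flanges, so it is not the speaker. The mid-outline heights from two views fit parts about 25 mm tall. Next I'll plan the hover over the fan.

```bash
cat >> h.py <<'E'
from scipy.spatial.transform import Rotation as Rn
def plan(xyz_mm,gripdir=None):
    """spin units to bring tool y to world angle gripdir (deg, mod 180), then shift units in tool axes after the spin"""
    s=r.read_state();q=s["eef_rot"];R=Rn.from_quat([*q[1:],q[0]]).as_matrix();spin=0
    if gripdir is not None:
        cur=np.degrees(np.arctan2(R[1,1],R[0,1]))
        spin=-((gripdir-cur+90)%180-90)   # tool z is down
        j=np.degrees(s["joint_positions"][5])
        R=R@Rn.from_euler("z",spin,degrees=True).as_matrix()
    d=R.T@(np.array(xyz_mm)/1000-s["tcp_pos"])
    print("t",s["t"],"tcp",np.round(s["tcp_pos"]*1000,1),"j6",round(float(np.degrees(s["joint_positions"][5]))),"spin(5deg)",round(spin/5,2),"shift(40mm)",np.round(d/.04,2),"f",np.round(s["force"],1),"w",round(s["grip_width"]*95,1),s["finger_force"])
E
python3 -c "
from h import *
plan((516,415,200)); plan((516,415,200),55.4); plan((516,415,200),-34.6)"
```

```text
t 0.1 tcp [ 204.8 -616.3  238.5] j6 -5 spin(5deg) 0.0 shift(40mm) [ 15.51 -22.01   1.01] f [ 0.2  0.3 -0.2] w 95.1 0.0
t 0.1 tcp [ 204.8 -616.3  238.5] j6 -5 spin(5deg) 10.6 shift(40mm) [ -8.24 -25.64   1.01] f [ 0.2  0.3 -0.2] w 95.1 0.0
t 0.1 tcp [ 204.8 -616.3  238.5] j6 -5 spin(5deg) -7.4 shift(40mm) [25.64 -8.24  1.01] f [ 0.2  0.3 -0.2] w 95.1 0.0
```

>>> arm_command --series '[{"translation": [0, 0, 0], "spin": -0.925}, {"translation": [0, 0, 0], "spin": -0.925}, {"translation": [0, 0, 0], "spin": -0.925}, {"translation": [0, 0, 0], "spin": -0.925}, {"translation": [0, 0, 0], "spin": -0.925}, {"translation": [0, 0, 0], "spin": -0.925}, {"translation": [0, 0, 0], "spin": -0.925}, {"translation": [0, 0, 0], "spin": -0.925}, {"translation": [0.9, -0.3, 0], "spin": 0}, {"translation": [0.9, -0.3, 0], "spin": 0}, {"translation": [0.9, -0.3, 0], "spin": 0}, {"translation": [0.9, -0.3, 0], "spin": 0}]' --grip 1

```text
t: 1.1
tcp_pos: [0.2472, -0.4693, 0.2387]
eef_rot: [-0.001, 0.886, 0.464, 0.0]
force: [0.6, 0.0, -0.7]
grip_width: 1.001
finger_force: 0.0
```

>>> arm_command --series '[{"translation": [0.9, -0.3, 0], "spin": 0}, {"translation": [0.9, -0.3, 0], "spin": 0}, {"translation": [0.9, -0.3, 0], "spin": 0}, {"translation": [0.9, -0.3, 0], "spin": 0}, {"translation": [0.9, -0.3, 0], "spin": 0}, {"translation": [0.9, -0.3, 0], "spin": 0}, {"translation": [0.9, -0.3, 0], "spin": 0}, {"translation": [0.9, -0.3, 0], "spin": 0}, {"translation": [0.9, -0.3, 0], "spin": 0}, {"translation": [0.9, -0.3, 0], "spin": 0}, {"translation": [0.9, -0.3, 0], "spin": 0}, {"translation": [0.9, -0.3, 0], "spin": 0}]'

```text
t: 2.1
tcp_pos: [0.374, -0.0319, 0.2395]
eef_rot: [0.0, 0.886, 0.465, 0.0]
force: [0.7, -0.3, 0.1]
grip_width: 1.003
finger_force: 0.0
```

>>> arm_command --series '[{"translation": [0.9, -0.3, 0], "spin": 0}, {"translation": [0.9, -0.3, 0], "spin": 0}, {"translation": [0.9, -0.3, 0], "spin": 0}, {"translation": [0.9, -0.3, 0], "spin": 0}, {"translation": [0.9, -0.3, 0], "spin": 0}, {"translation": [0.9, -0.3, 0], "spin": 0}, {"translation": [0.9, -0.3, 0], "spin": 0}, {"translation": [0.9, -0.3, 0], "spin": 0}, {"translation": [0.9, -0.3, 0], "spin": 0}, {"translation": [0.9, -0.3, 0], "spin": 0}, {"translation": [0, 0, 0], "spin": 0}, {"translation": [0, 0, 0], "spin": 0}]'

```text
t: 3.1
tcp_pos: [0.4796, 0.3319, 0.2383]
eef_rot: [0.0, 0.885, 0.466, -0.001]
force: [0.6, -0.0, 1.2]
grip_width: 0.998
finger_force: 0.0
```

```bash
python3 - <<'E'
from h import *
plan((516,415,200),-34.6)
c=r.get_calibration("wrist");im=r.camera("wrist");cv2.imwrite("pics/w1.png",im)
E
```

```text
t 3.1 tcp [479.6 331.9 238.3] j6 64 spin(5deg) 0.03 shift(40mm) [ 2.23 -0.43  0.95] f [ 0.6 -0.   1.2] w 94.8 0.0
```

View pics/w1.png

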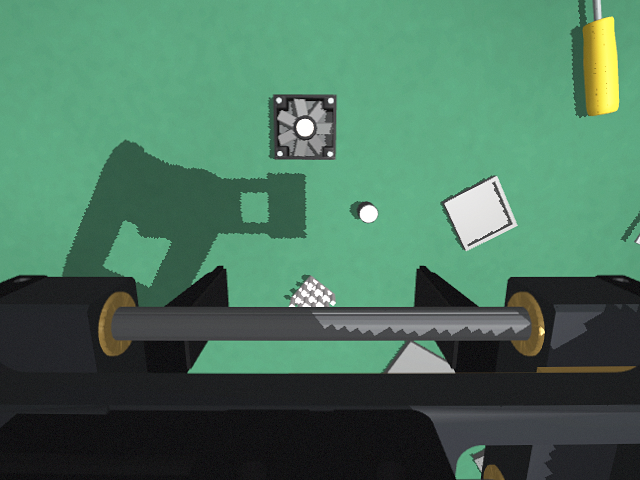

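The wrist view shows the fan at (305,127), lying nearly square to the view. The small sink is at (312,292), partly hidden by the gripper, and its tray is at (480,213). I'll measure the fan and small tray here.

```bash
cat >> h.py <<'E'
def wblobs(im,amin=200):
    h=cv2.cvtColor(im,cv2.COLOR_BGR2HSV)
    g=cv2.inRange(h,(60,70,20),(90,255,255)); g[300:]=255
    g=cv2.morphologyEx(g,cv2.MORPH_CLOSE,np.ones((3,3)))
    cs,_=cv2.findContours(255-g,cv2.RETR_EXTERNAL,cv2.CHAIN_APPROX_NONE)
    return [c for c in cs if cv2.contourArea(c)>amin]
E
python3 - <<'E'
from h import *
im=cv2.imread("pics/w1.png");c=r.get_calibration("wrist");b=wblobs(im)
ct=r.get_calibration("top")
for n,uv,z in(("fan",(305,127),.025),("smalln",(480,213),.008)):
    A=at(b,uv);print(n,cv2.boundingRect(A),rect(A,c,z))
# fan hub: height across wrist and top views
def hub(im,x,y,s,t):
    g=cv2.cvtColor(im,cv2.COLOR_BGR2GRAY)[y-s:y+s,x-s:x+s];m=cv2.moments((g>t).astype(np.uint8),True);return (x-s+m["m10"]/m["m00"],y-s+m["m01"]/m["m00"])
T=cv2.imread("pics/top0.png")
h1,h2=hub(im,305,127,13,200),hub(T,159,229,4,150)
print(h1,h2,tri(c,h1,ct,h2),onplane(c,h1,.025))
E
```

```text
fan (273, 95, 63, 65) [517.5 414.5  59.7  59.  -34.5]
smalln (443, 176, 74, 75) [621.8 238.4  62.9  62.4  84. ]
(304.6455696202532, 127.0464135021097) (158.67741935483872, 228.09677419354838) (array([0.51741493, 0.4147886 , 0.02939241]), np.float64(0.0016268425327854714)) [0.51812659 0.41474524 0.025     ]
```

>>> arm_command --series '[{"translation": [0.75, -0.13, 0.5], "spin": 0}, {"translation": [0.75, -0.13, 0.5], "spin": 0}, {"translation": [0.74, -0.13, 0.5], "spin": 0}, {"translation": [0, 0, 0.8], "spin": 0}, {"translation": [0, 0, 0.8], "spin": 0}, {"translation": [0, 0, 0.8], "spin": 0}, {"translation": [0, 0, 0.5], "spin": 0}, {"translation": [0, 0, 0], "spin": 0}, {"translation": [0, 0, 0], "spin": 0}]'

```text
t: 3.9
tcp_pos: [0.5174, 0.4115, 0.0628]
eef_rot: [0.0, 0.886, 0.464, -0.001]
force: [-0.4, 0.4, 1.2]
grip_width: 0.999
finger_force: 0.0
```

```bash
python3 -c "
from h import *
plan((517.5,414.5,34),-34.5)"
```

```text
t 3.9 tcp [517.4 411.5  62.8] j6 69 spin(5deg) -0.04 shift(40mm) [ 0.07 -0.04  0.72] f [-0.4  0.4  1.2] w 94.9 0.0
```

>>> arm_command --series '[{"translation": [0.07, -0.04, 0.3], "spin": 0}, {"translation": [0, 0, 0.25], "spin": 0}, {"translation": [0, 0, 0.17], "spin": 0}, {"translation": [0, 0, 0], "spin": 0}, {"translation": [0, 0, 0], "spin": 0}]'

```text
t: 4.32
tcp_pos: [0.518, 0.4164, 0.0345]
eef_rot: [0.0, 0.885, 0.465, -0.0]
force: [0.0, 0.2, 0.3]
grip_width: 0.997
finger_force: 0.0
```

>>> arm_command --series '[{"translation": [0, 0, 0], "spin": 0}, {"translation": [0, 0, 0], "spin": 0}, {"translation": [0, 0, 0], "spin": 0}, {"translation": [0, 0, 0], "spin": 0}, {"translation": [0, 0, 0], "spin": 0}, {"translation": [0, 0, 0], "spin": 0}, {"translation": [0, 0, 0], "spin": 0}, {"translation": [0, 0, 0], "spin": 0}, {"translation": [0, 0, 0], "spin": 0}, {"translation": [0, 0, 0], "spin": 0}]' --grip 0.45

```text
t: 5.15
tcp_pos: [0.5184, 0.4166, 0.035]
eef_rot: [-0.0, 0.885, 0.465, 0.0]
force: [-0.4, -0.7, 1.1]
grip_width: 0.63
finger_force: 30.0
```

>>> arm_command --series '[{"translation": [0, 0, -0.4], "spin": 0}, {"translation": [0, 0, -0.8], "spin": 0}, {"translation": [0, 0, -0.8], "spin": 0}, {"translation": [0, 0, -0.8], "spin": 0}, {"translation": [0, 0, -0.4], "spin": 0}, {"translation": [0, 0, 0], "spin": 0}]'

```text
t: 5.65
tcp_pos: [0.5207, 0.4182, 0.1689]
eef_rot: [-0.001, 0.885, 0.465, 0.005]
force: [0.5, 1.2, -0.8]
grip_width: 0.631
finger_force: 30.0
```

```bash
python3 -c "
from h import *
plan((501.5,-85,150),-4);plan((501.5,-85,150),86)"
```

```text
t 5.65 tcp [520.7 418.2 168.9] j6 69 spin(5deg) -6.12 shift(40mm) [-12.59   0.4    0.4 ] f [ 0.5  1.2 -0.8] w 59.9 29.988628327846527
t 5.65 tcp [520.7 418.2 168.9] j6 69 spin(5deg) 11.88 shift(40mm) [ 0.4  12.59  0.4 ] f [ 0.5  1.2 -0.8] w 59.9 29.988628327846527
```

>>> arm_command --series '[{"translation": [0, 0, 0], "spin": -0.9}, {"translation": [0, 0, 0], "spin": -0.9}, {"translation": [0, 0, 0], "spin": -0.9}, {"translation": [0, 0, 0], "spin": -0.9}, {"translation": [0, 0, 0], "spin": -0.9}, {"translation": [0, 0, 0], "spin": -0.9}, {"translation": [0, 0, 0], "spin": -0.7}, {"translation": [-0.4, 0, 0], "spin": 0}, {"translation": [-0.8, 0, 0], "spin": 0}, {"translation": [-0.9, 0, 0], "spin": 0}, {"translation": [-0.9, 0, 0], "spin": 0}, {"translation": [-0.9, 0, 0], "spin": 0}]'

```text
t: 6.65
tcp_pos: [0.5055, 0.2592, 0.1602]
eef_rot: [-0.001, 0.732, 0.682, -0.002]
force: [0.7, 0.3, -0.8]
grip_width: 0.63
finger_force: 30.0
```

>>> arm_command --series '[{"translation": [-0.9, 0, 0], "spin": 0}, {"translation": [-0.9, 0, 0], "spin": 0}, {"translation": [-0.9, 0, 0], "spin": 0}, {"translation": [-0.9, 0, 0], "spin": 0}, {"translation": [-0.9, 0, 0], "spin": 0}, {"translation": [-0.9, 0, 0], "spin": 0}, {"translation": [-0.9, 0, 0], "spin": 0}, {"translation": [-0.9, 0, 0], "spin": 0}, {"translation": [-0.9, 0, 0], "spin": 0}, {"translation": [-0.9, 0, 0], "spin": 0}, {"translation": [-0.9, 0, 0], "spin": 0}, {"translation": [-0.9, 0, 0], "spin": 0}]'

```text
t: 7.65
tcp_pos: [0.4745, -0.1713, 0.1607]
eef_rot: [-0.001, 0.732, 0.681, -0.0]
force: [1.0, 0.4, -1.6]
grip_width: 0.629
finger_force: 30.0
```

>>> arm_command --series '[{"translation": [-0.6, 0, 0], "spin": 0}, {"translation": [-0.3, 0, 0], "spin": 0}, {"translation": [0, 0, 0], "spin": 0}, {"translation": [0, 0, 0], "spin": 0}, {"translation": [0, 0, 0], "spin": 0}]'

```text
t: 8.07
tcp_pos: [0.4732, -0.2046, 0.1619]
eef_rot: [-0.001, 0.732, 0.682, -0.0]
force: [-0.1, 0.2, -0.6]
grip_width: 0.631
finger_force: 30.0
```

```bash
python3 - <<'E'
from h import *
plan((501.5,-85,150),-4)
c=r.get_calibration("wrist");im=r.camera("wrist");cv2.imwrite("pics/w2.png",im);b=wblobs(im,800)
for A in b: print(cv2.boundingRect(A),rect(A,c,.008))
E
```

```text
t 8.0667 tcp [ 473.2 -204.6  161.9] j6 -25 spin(5deg) -0.01 shift(40mm) [3.03 0.5  0.3 ] f [-0.1  0.2 -0.6] w 59.9 29.988715052604675
(81, 277, 122, 23) [ 308.  -243.5  110.7   21.    -3.8]
(589, 276, 51, 24) [ 734.5 -272.6   46.8   22.    -4.2]
(0, 276, 54, 24) [ 202.6 -236.    49.9   22.1   -3.7]
(208, 228, 213, 72) [ 466.1 -232.   188.7   65.2   -3.9]
(440, 199, 122, 101) [ 633.8 -231.2  110.1   90.2   -4.1]
(122, 81, 121, 125) [ 364.7 -125.   107.2   41.3   40.6]
(292, 22, 112, 117) [501.7 -85.   84.9  84.5  -3.6]
```

View pics/w2.png

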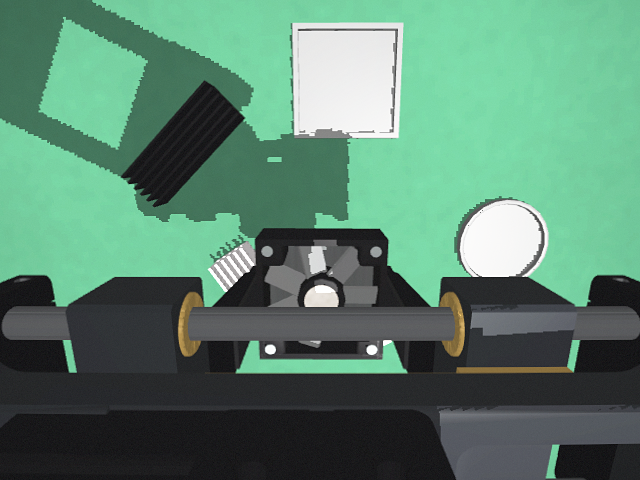

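The fan is held square in the jaws at (320,295), and its tray shows at (347,80), agreeing with the top view: 501.7, -85.0. I'll go over it and set the fan down.

>>> arm_command --series '[{"translation": [0.5, 0.1, 0], "spin": 0}, {"translation": [0.85, 0.15, 0], "spin": 0}, {"translation": [0.85, 0.15, 0], "spin": 0}, {"translation": [0.83, 0.1, 0], "spin": 0}, {"translation": [0, 0, 0.6], "spin": 0}, {"translation": [0, 0, 0.8], "spin": 0}, {"translation": [0, 0, 0.7], "spin": 0}, {"translation": [0, 0, 0.4], "spin": 0}, {"translation": [0, 0, 0], "spin": 0}, {"translation": [0, 0, 0], "spin": 0}, {"translation": [0, 0, 0], "spin": 0}]'

```text
t: 9.03
tcp_pos: [0.5031, -0.086, 0.0643]
eef_rot: [0.001, 0.732, 0.682, 0.001]
force: [-0.7, -0.9, -0.8]
grip_width: 0.627
finger_force: 30.0
```

```bash
python3 -c "
from h import *
plan((501.7,-85,37.5),-4)"
```

```text
t 9.0333 tcp [503.1 -86.   64.3] j6 -12 spin(5deg) -0.01 shift(40mm) [ 0.02 -0.04  0.67] f [-0.7 -0.9 -0.8] w 59.5 29.98859614133835
```

>>> arm_command --series '[{"translation": [0.02, -0.04, 0.25], "spin": 0}, {"translation": [0, 0, 0.2], "spin": 0}, {"translation": [0, 0, 0.1], "spin": 0}, {"translation": [0, 0, 0.05], "spin": 0}, {"translation": [0, 0, 0.05], "spin": 0}, {"translation": [0, 0, 0], "spin": 0}, {"translation": [0, 0, 0], "spin": 0}]'

```text
t: 9.62
tcp_pos: [0.5005, -0.0856, 0.0379]
eef_rot: [-0.001, 0.732, 0.681, -0.0]
force: [-4.6, 1.1, 6.8]
grip_width: 0.626
finger_force: 30.0
```

>>> arm_command --series '[{"translation": [0, 0, 0], "spin": 0}, {"translation": [0, 0, 0], "spin": 0}, {"translation": [0, 0, 0], "spin": 0}, {"translation": [0, 0, 0], "spin": 0}, {"translation": [0, 0, -0.3], "spin": 0}, {"translation": [0, 0, -0.8], "spin": 0}, {"translation": [0, 0, -0.9], "spin": 0}, {"translation": [0, 0, -0.9], "spin": 0}, {"translation": [0, 0, -0.9], "spin": 0}, {"translation": [0, 0, 0], "spin": 0}, {"translation": [0, 0, 0], "spin": 0}]' --grip 1

```text
t: 10.53
tcp_pos: [0.5025, -0.086, 0.1931]
eef_rot: [0.003, 0.732, 0.681, 0.002]
force: [0.1, 0.6, -1.2]
grip_width: 1.0
finger_force: 0.0
```

```bash
python3 -c "
from h import *
plan((416,-258,190),-61.5);plan((416,-258,190),28.5)
ct=r.get_calibration('top');T=r.camera('top');cv2.imwrite('pics/top1.png',T)"
```

```text
t 10.5333 tcp [502.5 -86.  193.1] j6 -12 spin(5deg) 11.48 shift(40mm) [-3.95  2.75  0.07] f [ 0.1  0.6 -1.2] w 95.0 0.0
t 10.5333 tcp [502.5 -86.  193.1] j6 -12 spin(5deg) -6.52 shift(40mm) [-2.75 -3.95  0.07] f [ 0.1  0.6 -1.2] w 95.0 0.0
```

>>> arm_command --series '[{"translation": [0, 0, 0], "spin": -0.93}, {"translation": [0, 0, 0], "spin": -0.93}, {"translation": [0, 0, 0], "spin": -0.93}, {"translation": [0, 0, 0], "spin": -0.93}, {"translation": [0, 0, 0], "spin": -0.93}, {"translation": [0, 0, 0], "spin": -0.93}, {"translation": [0, 0, 0], "spin": -0.93}, {"translation": [-0.4, -0.3, 0], "spin": 0}, {"translation": [-0.7, -0.52, 0], "spin": 0}, {"translation": [-0.7, -0.52, 0], "spin": 0}, {"translation": [-0.7, -0.52, 0], "spin": 0}, {"translation": [-0.7, -0.52, 0], "spin": 0}]'

```text
t: 11.58
tcp_pos: [0.4762, -0.2441, 0.1866]
eef_rot: [-0.002, 0.512, 0.859, 0.0]
force: [0.5, -0.6, 0.1]
grip_width: 1.002
finger_force: 0.0
```

>>> arm_command --series '[{"translation": [-0.7, -0.52, 0], "spin": 0}, {"translation": [-0.7, -0.52, 0], "spin": 0}, {"translation": [-0.6, -0.5, 0], "spin": 0}, {"translation": [0, 0, 0], "spin": 0}, {"translation": [0, 0, 0], "spin": 0}, {"translation": [0, 0, 0], "spin": 0}]'

```text
t: 12.08
tcp_pos: [0.4609, -0.3421, 0.187]
eef_rot: [-0.002, 0.512, 0.859, 0.001]
force: [0.6, -0.6, -0.2]
grip_width: 0.998
finger_force: 0.0
```

```bash
python3 - <<'E'
from h import *
plan((416,-258,190),28.5)
c=r.get_calibration("wrist");im=r.camera("wrist");cv2.imwrite("pics/w3.png",im);b=wblobs(im,800)
for A in b: print(cv2.boundingRect(A),rect(A,c,.025))
E
```

```text
t 12.0833 tcp [ 460.9 -342.1  187. ] j6 -70 spin(5deg) -0.02 shift(40mm) [ 2.39  0.02 -0.07] f [ 0.6 -0.6 -0.2] w 94.8 0.0
(506, 276, 134, 24) [ 691.5 -276.9  126.1   22.6   28.3]
(0, 276, 137, 24) [ 279.5 -500.7  129.7   22.6   28.7]
(415, 266, 51, 34) [ 580.5 -331.5   46.6   31.9   28.4]
(177, 266, 51, 34) [ 387.5 -436.4   46.7   31.9   28.6]
(499, 161, 88, 85) [ 618.6 -228.5   75.6   73.3   33.9]
(299, 54, 44, 128) [ 416.5 -259.6   99.9   34.8  -60.8]
(448, 0, 115, 56) [ 508.5 -131.1   88.4   39.2   29. ]
```

View pics/w3.png

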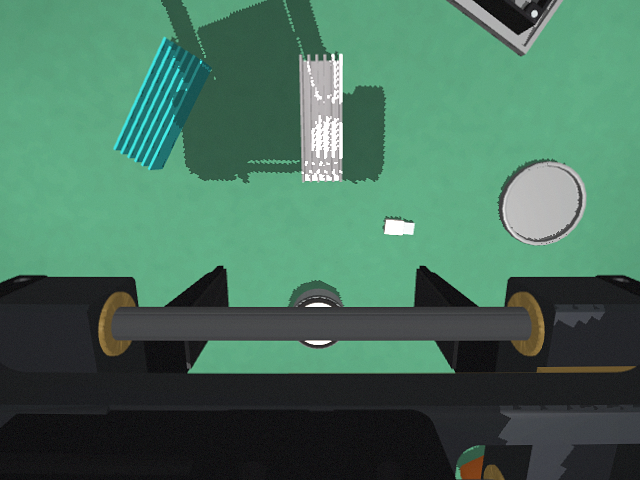

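The silver sink is at (321,117), measuring 99.9 x 34.8 mm when cast at 25 mm height, so both size and height check out. The turquoise one at (162,103) stays clear of the fingers.

>>> arm_command --series '[{"translation": [0, 0, 0], "spin": -0.14}, {"translation": [0.5, 0, 0], "spin": 0}, {"translation": [0.8, 0, 0.3], "spin": 0}, {"translation": [0.7, 0, 0.6], "spin": 0}, {"translation": [0.35, 0, 0.8], "spin": 0}, {"translation": [0, 0, 0.8], "spin": 0}, {"translation": [0, 0, 0.5], "spin": 0}, {"translation": [0, 0, 0.2], "spin": 0}, {"translation": [0, 0, 0], "spin": 0}, {"translation": [0, 0, 0], "spin": 0}]'

```text
t: 12.97
tcp_pos: [0.4165, -0.2608, 0.0616]
eef_rot: [0.0, 0.506, 0.862, -0.0]
force: [0.6, 0.2, 1.8]
grip_width: 0.998
finger_force: 0.0
```

```bash
python3 -c "
from h import *
plan((416.5,-259.6,35),29.2)"
```

```text
t 12.9667 tcp [ 416.5 -260.8   61.6] j6 -68 spin(5deg) -0.0 shift(40mm) [0.03 0.01 0.66] f [0.6 0.2 1.8] w 94.8 0.0
```

>>> arm_command --series '[{"translation": [0.03, 0.01, 0.3], "spin": 0}, {"translation": [0, 0, 0.2], "spin": 0}, {"translation": [0, 0, 0.16], "spin": 0}, {"translation": [0, 0, 0], "spin": 0}, {"translation": [0, 0, 0], "spin": 0}]'

```text
t: 13.38
tcp_pos: [0.4154, -0.2596, 0.034]
eef_rot: [-0.001, 0.507, 0.862, 0.0]
force: [0.8, -0.2, 0.8]
grip_width: 0.998
finger_force: 0.0
```

>>> arm_command --series '[{"translation": [0, 0, 0], "spin": 0}, {"translation": [0, 0, 0], "spin": 0}, {"translation": [0, 0, 0], "spin": 0}, {"translation": [0, 0, 0], "spin": 0}, {"translation": [0, 0, 0], "spin": 0}, {"translation": [0, 0, 0], "spin": 0}, {"translation": [0, 0, 0], "spin": 0}, {"translation": [0, 0, 0], "spin": 0}, {"translation": [0, 0, 0], "spin": 0}, {"translation": [0, 0, 0], "spin": 0}, {"translation": [0, 0, 0], "spin": 0}, {"translation": [0, 0, 0], "spin": 0}]' --grip 0.15

```text
t: 14.38
tcp_pos: [0.4157, -0.2597, 0.0345]
eef_rot: [0.0, 0.507, 0.862, 0.0]
force: [-0.4, 0.4, -0.2]
grip_width: 0.356
finger_force: 30.0
```

>>> arm_command --series '[{"translation": [0, 0, -0.4], "spin": 0}, {"translation": [0, 0, -0.8], "spin": 0}, {"translation": [0, 0, -0.8], "spin": 0}, {"translation": [0, 0, -0.8], "spin": 0}, {"translation": [0, 0, -0.5], "spin": 0}, {"translation": [0, 0, 0], "spin": 0}, {"translation": [0, 0, 0], "spin": 0}]'

```text
t: 14.97
tcp_pos: [0.4161, -0.26, 0.1671]
eef_rot: [0.001, 0.507, 0.862, -0.0]
force: [0.5, 0.4, -2.8]
grip_width: 0.357
finger_force: 30.0
```

```bash
python3 -c "
from h import *
plan((481.4,84,165),24.2)"
```

```text
t 14.9667 tcp [ 416.1 -260.   167.1] j6 -67 spin(5deg) 0.99 shift(40mm) [7.18 5.02 0.04] f [ 0.5  0.4 -2.8] w 33.9 29.999658465385437
```

>>> arm_command --series '[{"translation": [0, 0, 0], "spin": 0.5}, {"translation": [0, 0, 0], "spin": 0.5}, {"translation": [0.3, 0.3, 0], "spin": 0}, {"translation": [0.55, 0.63, 0], "spin": 0}, {"translation": [0.55, 0.63, 0], "spin": 0}, {"translation": [0.55, 0.63, 0], "spin": 0}, {"translation": [0.55, 0.63, 0], "spin": 0}, {"translation": [0.55, 0.63, 0], "spin": 0}, {"translation": [0.55, 0.63, 0], "spin": 0}, {"translation": [0.55, 0.63, 0], "spin": 0}, {"translation": [0.25, 0.3, 0], "spin": 0}, {"translation": [0, 0, 0], "spin": 0}]'

```text
t: 15.97
tcp_pos: [0.5258, -0.0143, 0.1631]
eef_rot: [-0.003, 0.542, 0.84, -0.001]
force: [-0.4, -0.3, -2.4]
grip_width: 0.356
finger_force: 30.0
```

>>> arm_command --series '[{"translation": [0, 0, 0], "spin": 0}, {"translation": [0, 0, 0], "spin": 0}]'

```text
t: 16.13
tcp_pos: [0.5253, -0.0176, 0.1643]
eef_rot: [-0.002, 0.544, 0.839, -0.001]
force: [0.3, -0.1, -0.9]
grip_width: 0.353
finger_force: 30.0
```

```bash
python3 - <<'E'
from h import *
c=r.get_calibration("wrist");im=r.camera("wrist");cv2.imwrite("pics/w4.png",im);b=wblobs(im,800)
for A in b: print(cv2.boundingRect(A),rect(A,c,.008))
plan((481.4,84,165),24.2)
E
```

```text
(589, 276, 51, 24) [789.4  45.7  47.   22.1  24.1]
(0, 276, 54, 24) [ 300.  -175.2   51.2   22.3   24.5]
(391, 255, 150, 45) [661.5  -1.  135.8  41.5  24.2]
(55, 188, 333, 112) [447.9 -65.4 299.8 100.1  24.4]
(285, 10, 77, 167) [481.2  83.6 124.2  58.7 -65.8]
(521, 0, 91, 42) [626.4 209.6  68.8  28.4  24.8]
t 16.1833 tcp [525.5 -17.9 164.9] j6 -32 spin(5deg) -0.03 shift(40mm) [ 2.78  0.04 -0.  ] f [-0.5 -0.1 -1.3] w 33.8 29.99973714351654
```

View pics/w4.png

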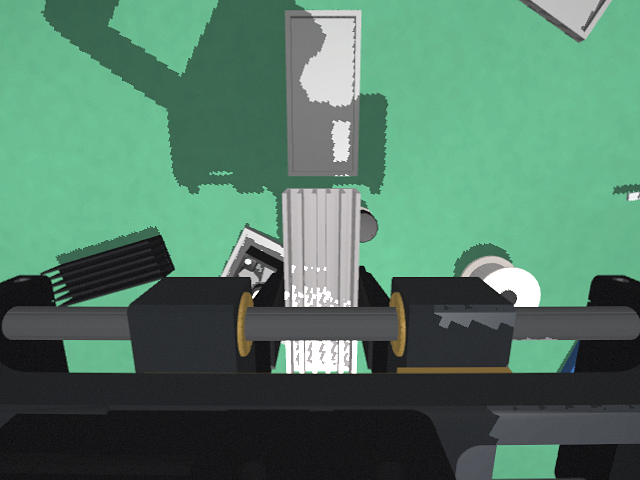

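The long tray is at (323,93), right ahead, and the sink is held in line with it. The jar at (368,225) stays to the side. Setting the sink down.

>>> arm_command --series '[{"translation": [0.4, 0.04, 0], "spin": 0}, {"translation": [0.8, 0, 0], "spin": 0}, {"translation": [0.8, 0, 0], "spin": 0}, {"translation": [0.77, 0, 0], "spin": 0}, {"translation": [0, 0, 0.5], "spin": 0}, {"translation": [0, 0, 0.8], "spin": 0}, {"translation": [0, 0, 0.8], "spin": 0}, {"translation": [0, 0, 0.4], "spin": 0}, {"translation": [0, 0, 0], "spin": 0}, {"translation": [0, 0, 0], "spin": 0}, {"translation": [0, 0, 0], "spin": 0}]'

```text
t: 17.1
tcp_pos: [0.4839, 0.0839, 0.0678]
eef_rot: [0.001, 0.544, 0.839, 0.001]
force: [-0.1, 0.8, -1.5]
grip_width: 0.354
finger_force: 30.0
```

```bash
python3 -c "
from h import *
plan((481.2,83.6,37.5),24.2)"
```

```text
t 17.1 tcp [483.9  83.9  67.8] j6 -20 spin(5deg) -0.03 shift(40mm) [ 0.02 -0.07  0.76] f [-0.1  0.8 -1.5] w 33.6 29.999696910381317
```

>>> arm_command --series '[{"translation": [0.02, -0.06, 0.3], "spin": 0}, {"translation": [0, 0, 0.2], "spin": 0}, {"translation": [0, 0, 0.1], "spin": 0}, {"translation": [0, 0, 0.06], "spin": 0}, {"translation": [0, 0, 0.05], "spin": 0}, {"translation": [0, 0, 0], "spin": 0}, {"translation": [0, 0, 0], "spin": 0}]'

```text
t: 17.68
tcp_pos: [0.4805, 0.0844, 0.0382]
eef_rot: [0.0, 0.544, 0.839, 0.0]
force: [0.3, 0.5, -1.5]
grip_width: 0.355
finger_force: 30.0
```

Force still shows the part's weight, so I'll lower a touch more until contact.

>>> arm_command --series '[{"translation": [0, 0, 0.02], "spin": 0}, {"translation": [0, 0, 0], "spin": 0}, {"translation": [0, 0, 0], "spin": 0}]'

```text
t: 17.93
tcp_pos: [0.4805, 0.0844, 0.0375]
eef_rot: [0.0, 0.544, 0.839, 0.0]
force: [-0.4, 0.6, -2.1]
grip_width: 0.359
finger_force: 30.0
```

>>> arm_command --series '[{"translation": [0, 0, 0.02], "spin": 0}, {"translation": [0, 0, 0], "spin": 0}, {"translation": [0, 0, 0], "spin": 0}]'

```text
t: 18.18
tcp_pos: [0.4805, 0.0844, 0.0375]
eef_rot: [-0.0, 0.544, 0.839, -0.0]
force: [-2.7, -0.1, 5.0]
grip_width: 0.355
finger_force: 30.0
```

Contact. I'll release and rise, then plan the small sink.

>>> arm_command --series '[{"translation": [0, 0, 0], "spin": 0}, {"translation": [0, 0, 0], "spin": 0}, {"translation": [0, 0, 0], "spin": 0}, {"translation": [0, 0, 0], "spin": 0}, {"translation": [0, 0, -0.3], "spin": 0}, {"translation": [0, 0, -0.8], "spin": 0}, {"translation": [0, 0, -0.9], "spin": 0}, {"translation": [0, 0, -0.9], "spin": 0}, {"translation": [0, 0, -0.8], "spin": 0}, {"translation": [0, 0, 0], "spin": 0}, {"translation": [0, 0, 0], "spin": 0}]' --grip 0.8

```text
t: 19.1
tcp_pos: [0.482, 0.0845, 0.1882]
eef_rot: [0.003, 0.544, 0.839, 0.002]
force: [-0.6, 0.4, -0.9]
grip_width: 0.8
finger_force: 0.0
```

```bash
python3 -c "
from h import *
plan((419,261,187),-75.8);plan((419,261,187),14.2)"
```

```text
t 19.1 tcp [482.   84.5 188.2] j6 -20 spin(5deg) -16.01 shift(40mm) [0.44 4.66 0.02] f [-0.6  0.4 -0.9] w 76.0 0.0
t 19.1 tcp [482.   84.5 188.2] j6 -20 spin(5deg) 1.99 shift(40mm) [ 4.66 -0.44  0.02] f [-0.6  0.4 -0.9] w 76.0 0.0
```

>>> arm_command --series '[{"translation": [0, 0, 0], "spin": 1}, {"translation": [0, 0, 0], "spin": 1}, {"translation": [0.5, -0.1, 0], "spin": 0}, {"translation": [0.8, -0.2, 0], "spin": 0}, {"translation": [0.7, -0.14, 0], "spin": 0}, {"translation": [0.2, 0, 0], "spin": 0}, {"translation": [0, 0, 0], "spin": 0}, {"translation": [0, 0, 0], "spin": 0}, {"translation": [0, 0, 0], "spin": 0}]'

```text
t: 19.85
tcp_pos: [0.4418, 0.1646, 0.1839]
eef_rot: [-0.0, 0.615, 0.789, -0.001]
force: [0.2, 0.9, -0.0]
grip_width: 0.801
finger_force: 0.0
```

```bash
python3 - <<'E'
from h import *
c=r.get_calibration("wrist");im=r.camera("wrist");cv2.imwrite("pics/w5.png",im);b=wblobs(im,500)
for A in b: print(cv2.boundingRect(A),rect(A,c,.025))
plan((419,261,187),14.2)
E
```

```text
(470, 276, 170, 24) [663.3 167.  157.4  22.4  14. ]
(0, 276, 172, 24) [244.5  60.8 161.1  22.5  14.4]
(397, 266, 45, 34) [540.2 140.9  41.2  31.6  14.1]
(201, 266, 45, 34) [367.2  97.   41.3  31.6  14.3]
(299, 250, 69, 50) [463.3 125.1  56.   48.3  23.5]
(487, 155, 92, 84) [610.  238.4  60.8  57.3  -6. ]
(299, 87, 47, 50) [418.9 260.8  37.6  37.  -75. ]
(443, 70, 33, 30) [519.5 307.5  26.8  18.8  40.1]
t 19.9 tcp [442.  164.5 184. ] j6 0 spin(5deg) -0.03 shift(40mm) [ 2.48  0.03 -0.08] f [-1.  -0.4 -0.4] w 75.8 0.0
```

View pics/w5.png

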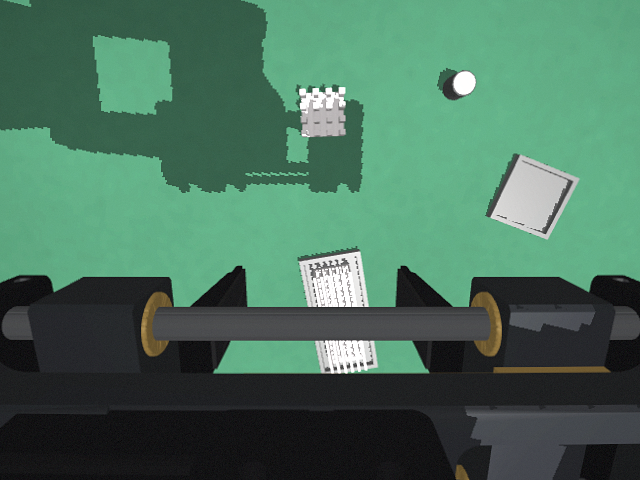

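The small sink is at (323,112), square to the jaws, 37 mm across when cast at 25 mm height. The long sink lies inside its tray at (337,310). I'll go down on the small sink.

>>> arm_command --series '[{"translation": [0.5, 0.02, 0], "spin": -0.1}, {"translation": [0.8, 0, 0.2], "spin": 0}, {"translation": [0.8, 0, 0.5], "spin": 0}, {"translation": [0.4, 0, 0.8], "spin": 0}, {"translation": [0, 0, 0.8], "spin": 0}, {"translation": [0, 0, 0.6], "spin": 0}, {"translation": [0, 0, 0.15], "spin": 0}, {"translation": [0, 0, 0], "spin": 0}, {"translation": [0, 0, 0], "spin": 0}]'

```text
t: 20.65
tcp_pos: [0.4184, 0.2621, 0.0633]
eef_rot: [0.0, 0.612, 0.791, 0.0]
force: [0.4, 0.1, 0.2]
grip_width: 0.8
finger_force: 0.0
```

```bash
python3 -c "
from h import *
plan((418.8,261.5,35),14.7)"
```

```text
t 20.65 tcp [418.4 262.1  63.3] j6 11 spin(5deg) -0.03 shift(40mm) [-0.02  0.    0.71] f [0.4 0.1 0.2] w 76.0 0.0
```

>>> arm_command --series '[{"translation": [-0.02, 0, 0.3], "spin": 0}, {"translation": [0, 0, 0.25], "spin": 0}, {"translation": [0, 0, 0.16], "spin": 0}, {"translation": [0, 0, 0], "spin": 0}, {"translation": [0, 0, 0], "spin": 0}]'

```text
t: 21.07
tcp_pos: [0.4173, 0.2614, 0.0336]
eef_rot: [-0.0, 0.611, 0.791, -0.0]
force: [-0.3, -0.2, 0.3]
grip_width: 0.802
finger_force: 0.0
```

>>> arm_command --series '[{"translation": [0, 0, 0], "spin": 0}, {"translation": [0, 0, 0], "spin": 0}, {"translation": [0, 0, 0], "spin": 0}, {"translation": [0, 0, 0], "spin": 0}, {"translation": [0, 0, 0], "spin": 0}, {"translation": [0, 0, 0], "spin": 0}, {"translation": [0, 0, 0], "spin": 0}, {"translation": [0, 0, 0], "spin": 0}, {"translation": [0, 0, 0], "spin": 0}, {"translation": [0, 0, 0], "spin": 0}]' --grip 0.15

```text
t: 21.9
tcp_pos: [0.4177, 0.2617, 0.0342]
eef_rot: [0.0, 0.611, 0.791, 0.0]
force: [0.1, 0.3, 1.7]
grip_width: 0.377
finger_force: 29.9
```

>>> arm_command --series '[{"translation": [0, 0, -0.4], "spin": 0}, {"translation": [0, 0, -0.8], "spin": 0}, {"translation": [0, 0, -0.8], "spin": 0}, {"translation": [0, 0, -0.8], "spin": 0}, {"translation": [0, 0, -0.4], "spin": 0}, {"translation": [0, 0, 0], "spin": 0}, {"translation": [0, 0, 0], "spin": 0}]'

```text
t: 22.48
tcp_pos: [0.4179, 0.2617, 0.1624]
eef_rot: [0.0, 0.611, 0.791, 0.001]
force: [-0.1, -0.8, -0.9]
grip_width: 0.381
finger_force: 29.9
```

```bash
python3 -c "
from h import *
plan((621.9,238.5,160),-6)"
```

```text
t 22.4833 tcp [417.9 261.7 162.4] j6 11 spin(5deg) 4.13 shift(40mm) [-0.04  5.13  0.07] f [-0.1 -0.8 -0.9] w 36.2 29.947307109832764
```

>>> arm_command --series '[{"translation": [0, 0, 0], "spin": 0.83}, {"translation": [0, 0, 0], "spin": 0.83}, {"translation": [0, 0, 0], "spin": 0.83}, {"translation": [0, 0, 0], "spin": 0.82}, {"translation": [0, 0, 0], "spin": 0.82}, {"translation": [0, 0.4, 0], "spin": 0}, {"translation": [-0.04, 0.9, 0], "spin": 0}, {"translation": [0, 0.9, 0], "spin": 0}, {"translation": [0, 0.9, 0], "spin": 0}, {"translation": [0, 0.9, 0], "spin": 0}, {"translation": [0, 0.8, 0], "spin": 0}, {"translation": [0, 0.33, 0], "spin": 0}]'

```text
t: 23.48
tcp_pos: [0.6234, 0.237, 0.158]
eef_rot: [-0.001, 0.744, 0.668, -0.002]
force: [-1.1, -0.4, -0.3]
grip_width: 0.378
finger_force: 29.9
```

>>> arm_command --series '[{"translation": [0, 0, 0.4], "spin": 0}, {"translation": [0, 0, 0.8], "spin": 0}, {"translation": [0, 0, 0.8], "spin": 0}, {"translation": [0, 0, 0.4], "spin": 0}, {"translation": [0, 0, 0], "spin": 0}, {"translation": [0, 0, 0], "spin": 0}, {"translation": [0, 0, 0], "spin": 0}]'

```text
t: 24.07
tcp_pos: [0.6216, 0.2385, 0.0659]
eef_rot: [-0.0, 0.743, 0.669, -0.0]
force: [-0.3, -0.8, -0.2]
grip_width: 0.379
finger_force: 29.9
```

```bash
python3 -c "
from h import *
plan((621.8,238.4,37.5),-6)"
```

```text
t 24.0667 tcp [621.6 238.5  65.9] j6 22 spin(5deg) -0.0 shift(40mm) [-0.    0.01  0.71] f [-0.3 -0.8 -0.2] w 36.0 29.94734823703766
```

>>> arm_command --series '[{"translation": [0, 0, 0.3], "spin": 0}, {"translation": [0, 0, 0.2], "spin": 0}, {"translation": [0, 0, 0.1], "spin": 0}, {"translation": [0, 0, 0.06], "spin": 0}, {"translation": [0, 0, 0.04], "spin": 0}, {"translation": [0, 0, 0], "spin": 0}, {"translation": [0, 0, 0], "spin": 0}]'

```text
t: 24.65
tcp_pos: [0.6217, 0.2385, 0.0383]
eef_rot: [0.0, 0.743, 0.669, 0.0]
force: [0.3, 0.3, -1.0]
grip_width: 0.377
finger_force: 29.9
```

>>> arm_command --series '[{"translation": [0, 0, 0.02], "spin": 0}, {"translation": [0, 0, 0.01], "spin": 0}, {"translation": [0, 0, 0], "spin": 0}, {"translation": [0, 0, 0], "spin": 0}]'

```text
t: 24.98
tcp_pos: [0.6218, 0.2386, 0.0372]
eef_rot: [0.0, 0.743, 0.669, 0.0]
force: [-0.7, 0.2, -0.4]
grip_width: 0.377
finger_force: 29.9
```

>>> arm_command --series '[{"translation": [0, 0, 0.02], "spin": 0}, {"translation": [0, 0, 0], "spin": 0}, {"translation": [0, 0, 0], "spin": 0}]'

```text
t: 25.23
tcp_pos: [0.6218, 0.2386, 0.0372]
eef_rot: [0.0, 0.743, 0.669, 0.0]
force: [-1.9, -0.6, 4.9]
grip_width: 0.376
finger_force: 29.9
```

>>> arm_command --series '[{"translation": [0, 0, 0], "spin": 0}, {"translation": [0, 0, 0], "spin": 0}, {"translation": [0, 0, 0], "spin": 0}, {"translation": [0, 0, 0], "spin": 0}, {"translation": [0, 0, -0.3], "spin": 0}, {"translation": [0, 0, -0.8], "spin": 0}, {"translation": [0, 0, -0.9], "spin": 0}, {"translation": [0, 0, -0.9], "spin": 0}, {"translation": [0, 0, -0.8], "spin": 0}, {"translation": [0, 0, 0], "spin": 0}, {"translation": [0, 0, 0], "spin": 0}]' --grip 0.9

```text
t: 26.15
tcp_pos: [0.6234, 0.2391, 0.1888]
eef_rot: [0.002, 0.743, 0.669, 0.003]
force: [-0.0, 0.1, -2.3]
grip_width: 0.9
finger_force: 0.0
```

```bash
python3 -c "
from h import *
plan((499,-419,187));plan((499,-419,187),50)"
```

```text
t 26.15 tcp [623.4 239.1 188.8] j6 22 spin(5deg) 0.0 shift(40mm) [-1.669e+01 -1.370e+00 -1.000e-02] f [-0.   0.1 -2.3] w 85.5 0.0
t 26.15 tcp [623.4 239.1 188.8] j6 22 spin(5deg) -11.2 shift(40mm) [-8.19e+00 -1.46e+01 -1.00e-02] f [-0.   0.1 -2.3] w 85.5 0.0
```

>>> arm_command --series '[{"translation": [-0.4, -0.05, 0], "spin": 0}, {"translation": [-0.8, -0.07, 0], "spin": 0}, {"translation": [-0.9, -0.07, 0], "spin": 0}, {"translation": [-0.9, -0.07, 0], "spin": 0}, {"translation": [-0.9, -0.07, 0], "spin": 0}, {"translation": [-0.9, -0.07, 0], "spin": 0}, {"translation": [-0.9, -0.07, 0], "spin": 0}, {"translation": [-0.9, -0.07, 0], "spin": 0}, {"translation": [-0.9, -0.07, 0], "spin": 0}, {"translation": [-0.9, -0.07, 0], "spin": 0}, {"translation": [-0.9, -0.07, 0], "spin": 0}, {"translation": [-0.9, -0.07, 0], "spin": 0}]'

```text
t: 27.15
tcp_pos: [0.5437, -0.1655, 0.1818]
eef_rot: [-0.002, 0.743, 0.669, -0.001]
force: [1.2, 0.8, 0.5]
grip_width: 0.901
finger_force: 0.0
```

>>> arm_command --series '[{"translation": [-0.9, -0.07, 0], "spin": 0}, {"translation": [-0.9, -0.07, 0], "spin": 0}, {"translation": [-0.9, -0.07, 0], "spin": 0}, {"translation": [-0.9, -0.07, 0], "spin": 0}, {"translation": [-0.9, -0.07, 0], "spin": 0}, {"translation": [-0.9, -0.07, 0], "spin": 0}, {"translation": [-0.9, -0.07, 0], "spin": 0}, {"translation": [-0.9, -0.07, 0], "spin": 0}, {"translation": [-0.9, -0.07, 0], "spin": 0}, {"translation": [-0.6, 0, 0], "spin": 0}, {"translation": [-0.2, 0, 0], "spin": 0}, {"translation": [0, 0, 0], "spin": 0}]'

```text
t: 28.15
tcp_pos: [0.4817, -0.5163, 0.1816]
eef_rot: [-0.002, 0.744, 0.668, 0.0]
force: [0.1, 0.6, 0.6]
grip_width: 0.902
finger_force: 0.0
```

>>> arm_command --series '[{"translation": [0, 0, 0], "spin": 0}, {"translation": [0, 0, 0], "spin": 0}, {"translation": [0, 0, 0], "spin": 0}]'

```text
t: 28.4
tcp_pos: [0.484, -0.5136, 0.1837]
eef_rot: [-0.001, 0.743, 0.67, 0.0]
force: [-0.6, 0.2, 0.1]
grip_width: 0.9
finger_force: 0.0
```

```bash
python3 - <<'E'
from h import *
c=r.get_calibration("wrist");im=r.camera("wrist");cv2.imwrite("pics/w6.png",im);b=wblobs(im,500)
for A in b: print(cv2.boundingRect(A),rect(A,c,.025))
plan((499,-419,187))
E
```

```text
(0, 276, 155, 24) [ 255.3 -542.2  144.8   22.4   -5.6]
(406, 266, 48, 34) [ 578.  -570.1   43.7   31.6   -5.9]
(189, 266, 48, 34) [ 381.1 -550.1   43.8   31.6   -5.7]
(459, 255, 181, 45) [ 688.8 -576.4  167.6   42.1   -6. ]
(587, 117, 53, 111) [ 735.6 -492.9   93.8   44.6  -84.2]
(296, 85, 67, 69) [ 500.4 -421.3   53.6   52.7   -5.9]
t 28.45 tcp [ 484.2 -513.7  184. ] j6 -45 spin(5deg) 0.0 shift(40mm) [ 2.39  0.12 -0.07] f [ 0.4  1.  -0.6] w 85.5 0.0
```

View pics/w6.png

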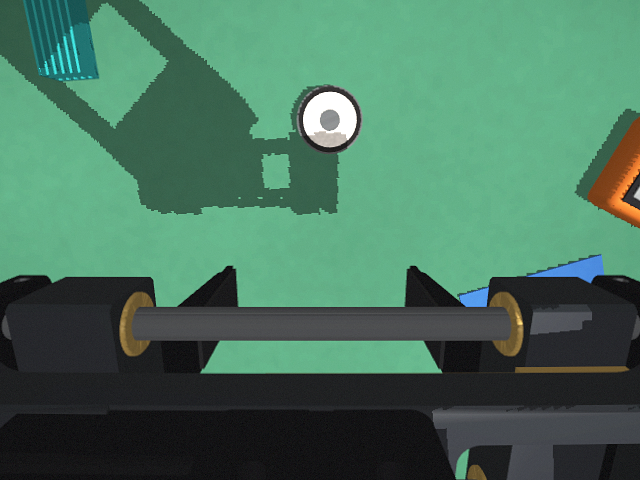

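The speaker is at (329,119), pale cone up, about 53 mm across when cast at 25 mm height. I'll descend on it.

>>> arm_command --series '[{"translation": [0.5, 0.08, 0], "spin": 0}, {"translation": [0.8, 0.08, 0.2], "spin": 0}, {"translation": [0.7, 0, 0.5], "spin": 0}, {"translation": [0.34, 0, 0.8], "spin": 0}, {"translation": [0, 0, 0.8], "spin": 0}, {"translation": [0, 0, 0.6], "spin": 0}, {"translation": [0, 0, 0.1], "spin": 0}, {"translation": [0, 0, 0], "spin": 0}, {"translation": [0, 0, 0], "spin": 0}]'

```text
t: 29.2
tcp_pos: [0.5007, -0.4231, 0.0655]
eef_rot: [0.001, 0.743, 0.669, 0.0]
force: [-0.5, -0.8, 0.3]
grip_width: 0.897
finger_force: 0.0
```

```bash
python3 -c "
from h import *
plan((500.4,-421.3,35))"
```

```text
t 29.2 tcp [ 500.7 -423.1   65.5] j6 -39 spin(5deg) 0.0 shift(40mm) [ 0.04 -0.01  0.76] f [-0.5 -0.8  0.3] w 85.2 0.0
```

>>> arm_command --series '[{"translation": [0.04, -0.01, 0.3], "spin": 0}, {"translation": [0, 0, 0.3], "spin": 0}, {"translation": [0, 0, 0.16], "spin": 0}, {"translation": [0, 0, 0], "spin": 0}, {"translation": [0, 0, 0], "spin": 0}]'

```text
t: 29.62
tcp_pos: [0.4992, -0.4209, 0.0328]
eef_rot: [-0.001, 0.743, 0.669, -0.0]
force: [-0.3, -0.7, 0.5]
grip_width: 0.897
finger_force: 0.0
```

>>> arm_command --series '[{"translation": [0, 0, 0], "spin": 0}, {"translation": [0, 0, 0], "spin": 0}, {"translation": [0, 0, 0], "spin": 0}, {"translation": [0, 0, 0], "spin": 0}, {"translation": [0, 0, 0], "spin": 0}, {"translation": [0, 0, 0], "spin": 0}, {"translation": [0, 0, 0], "spin": 0}, {"translation": [0, 0, 0], "spin": 0}, {"translation": [0, 0, 0], "spin": 0}, {"translation": [0, 0, 0], "spin": 0}]' --grip 0.35

```text
t: 30.45
tcp_pos: [0.4998, -0.4213, 0.0339]
eef_rot: [0.0, 0.743, 0.669, 0.0]
force: [-0.6, 0.9, 2.1]
grip_width: 0.563
finger_force: 30.0
```

>>> arm_command --series '[{"translation": [0, 0, -0.4], "spin": 0}, {"translation": [0, 0, -0.8], "spin": 0}, {"translation": [0, 0, -0.8], "spin": 0}, {"translation": [0, 0, -0.8], "spin": 0}, {"translation": [0, 0, -0.4], "spin": 0}, {"translation": [0, 0, 0], "spin": 0}, {"translation": [0, 0, 0], "spin": 0}]'

```text
t: 31.03
tcp_pos: [0.4999, -0.4214, 0.1622]
eef_rot: [0.001, 0.743, 0.669, 0.0]
force: [0.1, 0.2, -1.6]
grip_width: 0.563
finger_force: 30.0
```

```bash
python3 -c "
from h import *
plan((630,-226,160))"
```

```text
t 31.0333 tcp [ 499.9 -421.4  162.2] j6 -39 spin(5deg) 0.0 shift(40mm) [5.2  2.72 0.05] f [ 0.1  0.2 -1.6] w 53.4 29.99982476234436
```

>>> arm_command --series '[{"translation": [0.3, 0.32, 0], "spin": 0}, {"translation": [0.6, 0.6, 0], "spin": 0}, {"translation": [0.6, 0.65, 0], "spin": 0}, {"translation": [0.6, 0.65, 0], "spin": 0}, {"translation": [0.4, 0.4, 0], "spin": 0}, {"translation": [0.1, 0.1, 0], "spin": 0}, {"translation": [0, 0, 0], "spin": 0}, {"translation": [0, 0, 0], "spin": 0}, {"translation": [0, 0, 0], "spin": 0}]'

```text
t: 31.78
tcp_pos: [0.6173, -0.3297, 0.16]
eef_rot: [-0.001, 0.744, 0.669, -0.001]
force: [-0.3, -0.6, 0.5]
grip_width: 0.561
finger_force: 30.0
```

```bash
python3 - <<'E'
from h import *
c=r.get_calibration("wrist");im=r.camera("wrist");cv2.imwrite("pics/w7.png",im);b=wblobs(im,500)
for A in b: print(cv2.boundingRect(A),rect(A,c,.008))
plan((630,-226,160))
E
```

```text
(428, 277, 120, 23) [ 760.4 -394.3  107.4   20.8   -6.1]
(95, 277, 120, 23) [ 463.4 -363.5  108.2   20.9   -5.8]
(589, 276, 51, 24) [ 874.2 -405.9   46.4   21.8   -6.2]
(0, 276, 54, 24) [ 347.1 -351.2   49.7   22.    -5.7]
(230, 234, 183, 66) [ 614.2 -359.5  162.8   59.5   -5.9]
(524, 51, 116, 152) [ 843.  -267.2  101.2   74.2   63.5]
(275, 50, 99, 104) [ 630.8 -225.3   77.2   76.5   -6.1]
t 31.8333 tcp [ 617.4 -330.   160.6] j6 -26 spin(5deg) 0.0 shift(40mm) [2.62 0.04 0.02] f [-0.9  0.  -1.5] w 53.2 29.99974876642227
```

View pics/w7.png

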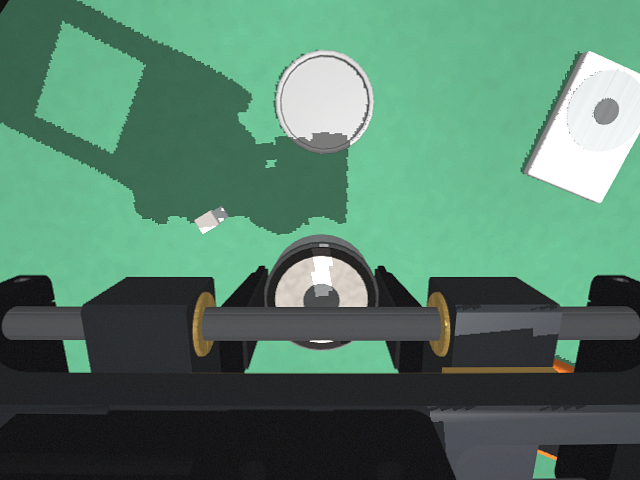

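The round tray is at (324,101), ahead of the speaker, which is held centred at (322,295). Setting it down.

>>> arm_command --series '[{"translation": [0.4, 0.05, 0], "spin": 0}, {"translation": [0.8, 0, 0], "spin": 0}, {"translation": [0.8, 0, 0], "spin": 0}, {"translation": [0.64, 0, 0], "spin": 0}, {"translation": [0, 0, 0.5], "spin": 0}, {"translation": [0, 0, 0.8], "spin": 0}, {"translation": [0, 0, 0.8], "spin": 0}, {"translation": [0, 0, 0.3], "spin": 0}, {"translation": [0, 0, 0], "spin": 0}, {"translation": [0, 0, 0], "spin": 0}, {"translation": [0, 0, 0], "spin": 0}]'

```text
t: 32.75
tcp_pos: [0.6332, -0.2251, 0.0681]
eef_rot: [0.002, 0.743, 0.669, 0.001]
force: [0.2, -0.5, -0.4]
grip_width: 0.56
finger_force: 30.0
```

```bash
python3 -c "
from h import *
plan((630.6,-225.5,37))"
```

```text
t 32.75 tcp [ 633.2 -225.1   68.1] j6 -18 spin(5deg) 0.0 shift(40mm) [-0.01 -0.07  0.78] f [ 0.2 -0.5 -0.4] w 53.2 29.99984174966812
```

>>> arm_command --series '[{"translation": [0, -0.04, 0.3], "spin": 0}, {"translation": [0, 0, 0.2], "spin": 0}, {"translation": [0, 0, 0.12], "spin": 0}, {"translation": [0, 0, 0.06], "spin": 0}, {"translation": [0, 0, 0.04], "spin": 0}, {"translation": [0, 0, 0], "spin": 0}, {"translation": [0, 0, 0], "spin": 0}]'

```text
t: 33.33
tcp_pos: [0.6305, -0.2243, 0.037]
eef_rot: [0.0, 0.743, 0.669, 0.0]
force: [-0.3, -0.5, -0.5]
grip_width: 0.564
finger_force: 30.0
```

>>> arm_command --series '[{"translation": [0, 0, 0.02], "spin": 0}, {"translation": [0, 0, 0], "spin": 0}, {"translation": [0, 0, 0], "spin": 0}]'

```text
t: 33.58
tcp_pos: [0.6305, -0.2243, 0.0369]
eef_rot: [0.0, 0.743, 0.669, 0.0]
force: [-2.2, 0.4, 5.9]
grip_width: 0.56
finger_force: 30.0
```

Contact. I'll release, rise, and move clear so the top camera can see.

>>> arm_command --series '[{"translation": [0, 0, 0], "spin": 0}, {"translation": [0, 0, 0], "spin": 0}, {"translation": [0, 0, 0], "spin": 0}, {"translation": [0, 0, 0], "spin": 0}, {"translation": [0, 0, -0.3], "spin": 0}, {"translation": [0, 0, -0.8], "spin": 0}, {"translation": [0, 0, -0.9], "spin": 0}, {"translation": [0, 0, -0.9], "spin": 0}, {"translation": [0, 0, -0.9], "spin": 0}, {"translation": [0, 0, -0.9], "spin": 0}, {"translation": [-0.5, 0, 0], "spin": 0}, {"translation": [-0.9, 0, 0], "spin": 0}]' --grip 0.9

```text
t: 34.58
tcp_pos: [0.6269, -0.2785, 0.2303]
eef_rot: [0.004, 0.742, 0.671, 0.002]
force: [0.8, -0.8, -0.8]
grip_width: 0.906
finger_force: 0.0
```

>>> arm_command --series '[{"translation": [-0.9, -0.2, 0], "spin": 0}, {"translation": [-0.9, -0.2, 0], "spin": 0}, {"translation": [-0.9, -0.2, 0], "spin": 0}, {"translation": [-0.9, -0.2, 0], "spin": 0}, {"translation": [-0.9, -0.2, 0], "spin": 0}, {"translation": [-0.9, -0.2, 0], "spin": 0}, {"translation": [-0.9, -0.2, 0], "spin": 0}, {"translation": [-0.5, -0.1, 0], "spin": 0}, {"translation": [0, 0, 0], "spin": 0}, {"translation": [0, 0, 0], "spin": 0}]'

```text
t: 35.42
tcp_pos: [0.5355, -0.5451, 0.2244]
eef_rot: [0.0, 0.744, 0.668, 0.0]
force: [0.6, -0.0, 1.0]
grip_width: 0.897
finger_force: 0.0
```

```bash
python3 - <<'E'
from h import *
T=r.camera("top");S=r.camera("scene")
cv2.imwrite("pics/end.png",np.vstack([cv2.resize(T[130:300,180:520],(800,400),interpolation=cv2.INTER_CUBIC),cv2.resize(S[100:420,180:500],(200,200))[:, :].repeat(1,0) if 0 else cv2.resize(S[130:410,180:460],(200,200)).repeat(1,0) if 0 else np.hstack([cv2.resize(S[v-32:v+32,u-32:u+32],(200,200),interpolation=cv2.INTER_CUBIC) for u,v in((301,225),(356,271),(354,369),(219,215))])]))
print(r.read_state()["t"])
E
```

```text
35.5167
```

View pics/end.png

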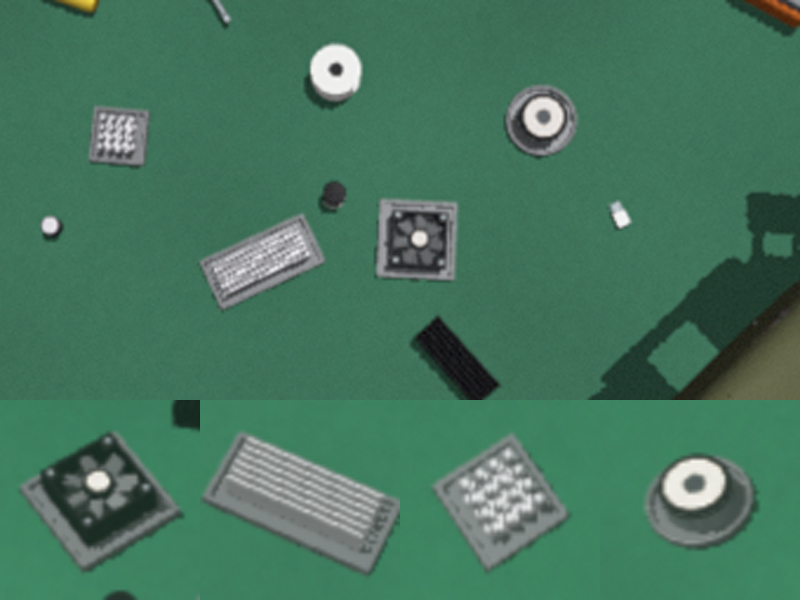

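All four parts sit flat and centred in their trays: fan (418,240), long sink (262,258), small sink (118,135) and speaker (541,118). The spool (335,70) and jar (334,193) have not moved.

```bash
python3 -c "
from bench import r
print(r.job_done())"
```

```text
the job is handed in; nothing more can be done
None
```

The fan, long heat sink, small heat sink and loudspeaker were set down in that order, each right way up in its own tray, the spool and jar were left where they were, and the job was handed in at about 35.5 s.

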